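# Select the fifth lens on the profile projector's control box

### The arm

A 6-joint arm with a two-finger parallel gripper is mounted at the origin on the work surface. World frame = base frame: x ahead of the robot, y to its left, z up, the work surface at z = 0. Lengths are in mm, angles in rad, forces in N, time in s.
With the tool pointing down it reaches from about 300 to 775 mm from the base axis. Payload 14.6 kg.
Tool frame: the origin (TCP) lies between the finger pads; the fingertips stand manip.tip_reach ahead of it and the grasp point (between the pads) lies 5 mm behind it (manip.tip_reach is the distance from the TCP to the fingertips, in mm); z points along the fingers, y is the line along which they close (so a half turn about z gives the same grasp; the last joint's range is limited). The gripper opens to 94 mm and grips with 3 to 60 N. Pads are 16 mm wide; open, the fingers measure 119 mm over their backs; the gripper's body (75 mm by 177 mm) begins 78 mm behind the grasp point.
Start: joints at [-1.211, 0.3, 1.521, -0, 1.321, -0.067], TCP at [227.67, -500.655, 190.346] pointing down, gripper open.
Joint ranges: [-3.03, 3.03], [-0.79, 2.21], [0.23, 2.52], [-1.04, 4.18], [0, 3.07], [-2.55, 2.55]. Speed limits (rad/s): [2.22, 2.22, 2.57, 3.14, 3.14, 3.14].

### API

Orientations are given as [roll, pitch, yaw] about the fixed x, y, z axes, in that order (R = Rz(yaw) Ry(pitch) Rx(roll)).
In Python, from cell import manip gives the robot as it stands. The module is installed in compiled form; this text tells all that it offers.
- The arm moves only by the shell command python3 -m creep 'ROWS' [FORCE]. ROWS is JSON, a list of rows, each a list of 3 entries, a list of its own where there are three numbers: the opening, from -1 (shut) to 1 (fully open), then the shift along the tool's x, y, z in cm, then the turn about the tool's z in units of 5 degrees (1.0 is 5 degrees). In form: [[grip, [tx, ty, tz], roll], ...]. A call has 1 to 12 rows; each row is the pose to reach, as a shift and turn from the pose commanded when the call began, along the tool's axes at that moment; what a row does not reach only later rows make up. A row lasts 1/10 s, in which the tool goes at most 50 mm and 8.59 degrees, less where a joint would pass 70% of its speed; a pose out of reach is approached as far as the arm can. A call with a gripper value outside its range is refused whole. The fingers move at their own pace and stop on an object; FORCE is the grip in N (left out, the last holds). Time passes only in rows, so rows that repeat a pose let the fingers close. It gives the time, the measured TCP pose, the force, the opening and the grip force at its end, in the units of the state.
- manip.read_state(): the state, without advancing time (a new reading comes with each control period).
- manip.camera(name): name is "scene" or "side" or "wrist"; returns the picture (384x512x3 uint8, red, green, blue); there is no depth.
- manip.camera_params(name): a dict with "fovy" (degrees; the focal length in pixels is half the picture's height over the tangent of half this angle, whatever the lens; pixels are square), "cx", "cy" (the principal point, pixels), "origin" and "attitude" of the camera in the world. Camera axes: x right, y down, z forward; pixel columns grow to the right and rows downward; lengths in mm; the calibration is good to about 2 mm. A picture is of the moment at which its call begins: read the wrist's pose just before it. camera_params takes no time and is no camera call; for the wrist camera it gives the pose at the moment of the call.
- manip.sign_off(): hands the job in; it is judged then, once.
The state is a dict: "clock": time; "joints": joint angles; "qd": joint speeds; "effort": joint torques, N m; "eef_pos": TCP position; "eef_rot": TCP orientation; "wrist_force": force on the tool from outside, world axes, zero at the start; "moment": the same for the moment, N m; "finger_gap": finger opening in mm; "finger_force": force on a finger pad.
Only numpy, scipy, OpenCV 4.12 (cv2) and the standard library are available. Lean on these libraries where they do the work, as an engineer would, in place of code of your own. Each camera call takes 0.05 s, during which the arm holds its last target. There are 200 camera calls.

### The job

On the profile projector's control box, gently push the lever of the lens selector clockwise with a fingertip, counting the clicks, to the fifth position (the row of five dots), without going past it. Then press the round button beside it all the way down and let it come up again. Do not grip the lever, do not shove or lift the box, and leave the gauges and the bushing as they stand.

Things in the scene. Friction and masses are not known exactly. Their poses are not given: they have to be found in the camera images.
- control_box: Loose cream box with a flat grey top panel, 190 (x) by 290 (y) by 55 mm high, about 3 kg on rubber feet, on the table. Origin: centre of its underside; z up, x points away from the robot's side, y to its left; turned up to 0.35 rad. In its frame the selector's axis is at (-30, 45) mm and the button at (-30, -105) mm.
- selector (a joint): Turn of the selector, rad: 0 in the first position (one dot, at the anticlockwise stop), growing clockwise seen from above. Spring detents at 0, 0.524, 1.047, 1.571, 2.094 (the fifth) and 2.618. Starts in the first, second or third. Leaving a detent takes about 0.1 N m; past half way (0.26 rad) it snaps into the next and stays; let go before, it springs back.
- lever: Black pointer lever, white line on top. Origin on the turning axis, 1 mm above the box top; x along the lever to its tip, z up. Round hub, 48 mm across, 34 mm high; straight flat-sided bar 14 mm wide (y), reaching 62 mm from the axis, from 6 to 34 mm above the origin. Push the bar's flat side 40 to 55 mm from the axis. In the first position it points 75 degrees left of the box's x axis.
- lever_tip (a point): Middle of the end face of the lever's bar, 62 mm from the axis and 20 mm above the lever's origin; it lies over the start of the dot rows.
- five_dots (a point): Middle of the radial row of five flat black dots on the panel, 80 mm from the selector's axis, 45 degrees right of the box's x axis: the fifth position. Six such rows, of 1 to 6 dots, start 67 mm from the axis and mark the positions, 30 degrees apart, from one dot at the left clockwise to six dots at the right.
- enter_button (a joint): Travel of the push button, m: 0 up, 0.006 fully down (about 5 N); a spring lifts it again.
- enter_button_top (a point): Centre of the top of the round white push button, 30 mm in diameter in a black collar, pressed straight down.
- ring_gauge: Loose steel ring lying flat on the table, 58 mm outside, 32 mm inside, 22 mm high, beside the box, left or right; to be left alone. Origin: centre of its underside.
- plug_gauge: Loose stepped steel plug standing upright on the table beside the box, on the other side: 32 mm in diameter, thinner aluminium handle above, 75 mm high; to be left alone. Origin: centre of its underside.
- bushing: Small loose brass flanged bushing standing on the box top behind the button, 32 mm in diameter, 26 mm high; to be left alone. Origin: centre of its underside.

How it is judged:
By the outcome, as a careful person would: the job done as asked, in the order asked, and still so for the second after the job is handed in, with the robot touching nothing.
It also fails if it takes over 51 s, if anything falls off the work surface, if the arm or the gripper's body presses on something with over 40 N, if the wrist force passes 120 N, or if a joint passes its speed limit or range.

## Working session

There is one attempt and no reset: what is moved stays moved. The work goes in short steps, Python scripts to look and compute and a shell command to move; the robot and the scene stay as the last step left them, time stands still between calls to the robot, and variables do not carry over. Pictures are saved under pics/ and viewed, at most 12 in all, crops included, and the job is handed in when it is done.

```bash
mkdir -p pics
python3 - <<'E'
from cell import manip
import cv2, json
s=manip.read_state(); print(s, manip.tip_reach)
for n in("scene","side"):
    im=manip.camera(n); p=manip.camera_params(n); print(n,p)
    cv2.imwrite(f"pics/{n}0.png",im[:,:,::-1])
E
```

```text
{'clock': 0.0, 'joints': array([-1.21058772e+00,  3.00499176e-01,  1.52158555e+00,  4.92519956e-07,
        1.32069670e+00, -6.65857481e-02]), 'qd': array([ 0.00043215, -0.0008233 , -0.00017771,  0.00022596,  0.00173823,
       -0.00187989]), 'effort': array([-1.19651755e-03, -5.31803727e+01, -3.52734661e+01,  7.07949582e-02,
        2.44173640e-02, -1.04393084e-04]), 'eef_pos': array([ 227.57995129, -500.39651922,  189.76905237]), 'eef_rot': array([-3.14040655e+00, -7.95723837e-05,  4.26794181e-01]), 'wrist_force': array([-0.15513759,  1.3261241 ,  0.61702751]), 'moment': array([ 0.02626395, -0.00448041,  0.00742587]), 'finger_force': 0.0, 'finger_gap': 94.01736372578232} 14.0
scene {'fovy': 57.37804845390758, 'cx': 254.61119098287512, 'cy': 196.94505224015327, 'origin': array([1099.99155949, -241.74405126,  491.25245064]), 'attitude': array([-2.18227028e+00,  1.61555820e-03,  1.08922200e+00])}
side {'fovy': 49.821148256987705, 'cx': 259.3942642827152, 'cy': 188.9557867025898, 'origin': array([ 451.30249584, -449.02199107,  666.42886471]), 'attitude': array([-2.47385656, -0.00769615, -0.25602779])}
```

View pics/scene0.png

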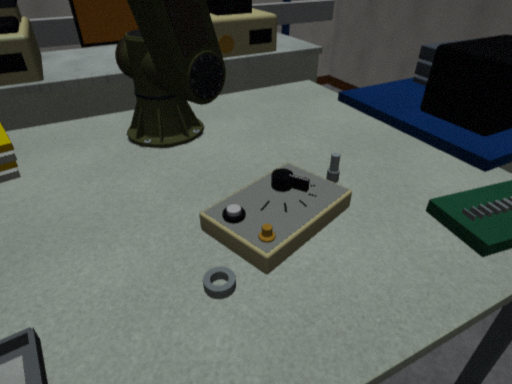

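View pics/side0.png

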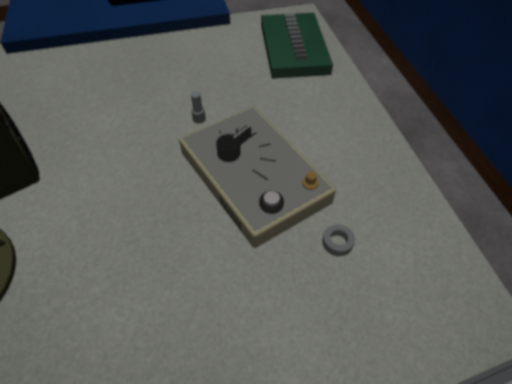

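The scene view shows the box with the lever hub at about (283,180), its tip at (308,184), the button at (234,212) and the bushing at (267,233). In the side view the hub is at (229,150), the tip at (252,131), the button at (271,200), the bushing at (311,180), the ring at (339,239) and the plug at (198,107). I'll enlarge both for exact pixels.

```bash
python3 - <<'E'
import cv2,numpy as np
a=cv2.imread("pics/side0.png")[100:245,172:342]; b=cv2.imread("pics/scene0.png")[150:275,195:360]
f=lambda i,k:cv2.convertScaleAbs(cv2.resize(i,None,fx=k,fy=k,interpolation=cv2.INTER_CUBIC),alpha=1.5)
cv2.imwrite("pics/c1.png",f(a,4)); cv2.imwrite("pics/c2.png",f(b,4))
E
cat > h.py <<'E'
import numpy as np
from scipy.spatial.transform import Rotation as R
def cam(p): return 192/np.tan(np.radians(p["fovy"]/2)),R.from_euler("xyz",p["attitude"]).as_matrix()
def ray(p,u,v):
    f,M=cam(p); return M@np.array([(u-p["cx"])/f,(v-p["cy"])/f,1])
def onz(p,u,v,z):
    d=ray(p,u,v); o=p["origin"]; return o+d*(z-o[2])/d[2]
def proj(p,X):
    f,M=cam(p); c=M.T@(np.asarray(X)-p["origin"]); return np.array([p["cx"]+f*c[0]/c[2],p["cy"]+f*c[1]/c[2]])
def tri(p,a,q,b):
    d,e=ray(p,*a),ray(q,*b); s=np.linalg.lstsq(np.c_[d,-e],q["origin"]-p["origin"],rcond=None)[0]
    A,B=p["origin"]+s[0]*d,q["origin"]+s[1]*e; return (A+B)/2,np.linalg.norm(A-B)
E
```

```text
(no output)
```

View pics/c1.png

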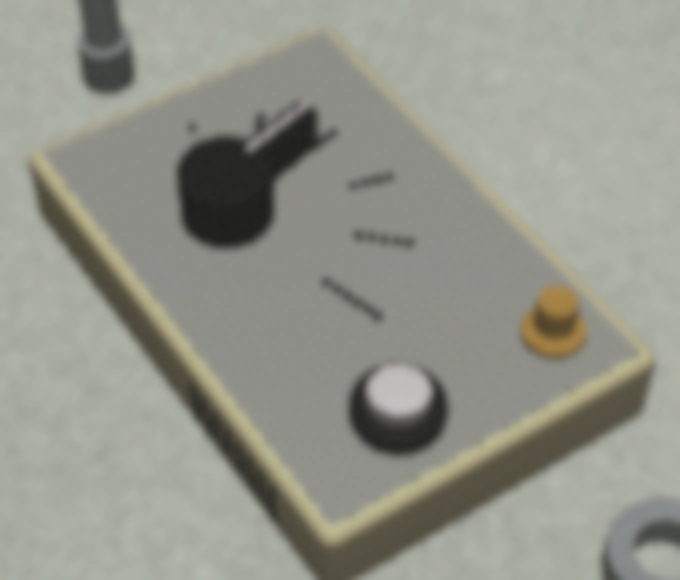

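View pics/c2.png

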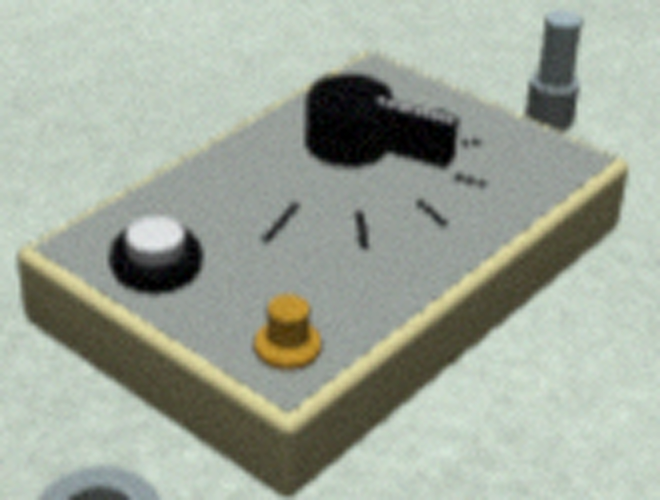

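The crops give these positions. In c1 (side) the top corners are at (34,157), (322,30), (652,358) and (332,540), the hub top at (224,170), the button top at (399,390), and the five-dot row's middle at (384,240). In c2 (scene) the button top is at (154,235), the hub top at (350,103), and the five-dot row's middle at (362,230).

Run:
```python
from cell import manip
from h import *
S,C=manip.camera_params("side"),manip.camera_params("scene")
a=lambda u,v:(172+u/4-.375,100+v/4-.375); b=lambda u,v:(195+u/4-.375,150+v/4-.375)
np.set_printoptions(precision=1,suppress=True)
k=[(1,1),(-1,1),(-1,-1),(1,-1)]
loc=np.array([(95*x,145*y) for x,y in k])
def fit(L,W):
    lc,wc=L.mean(0),W.mean(0); A,B=L-lc,W-wc
    th=np.arctan2((A[:,0]*B[:,1]-A[:,1]*B[:,0]).sum(),(A*B).sum())
    r=np.array([[np.cos(th),-np.sin(th)],[np.sin(th),np.cos(th)]]); t=wc-r@lc
    print("yaw",th,"t",t,"res",(W-(L@r.T+t)).ravel()); return th,r,t
c1=[(322,30),(34,157),(332,540),(652,358)]; c2=[(628,165),(372,55),(22,253),(290,428)]
for P,f,c in((S,a,c1),(C,b,c2)):
    th,r,t=fit(loc,np.array([onz(P,*f(*q),54)[:2] for q in c]))
    if P is S: hub,tip,row5,btn=(224,170),(310,106),(384,240),(399,390)
    else: hub,tip,row5,btn=(350,103),(457,118),(362,230),(154,235)
    for n,q,z in(("hub",hub,90),("tip",tip,90),("row5",row5,55),("btn",btn,68)):
        w=onz(P,*f(*q),z)[:2]; print(n,w,"box",r.T@(w-t))
print(tri(S,a(399,390),C,b(154,235)))
```

```text
yaw 0.3393215443491852 t [583.4  83.9] res [-3.3 -5.9  6.3 -2.7  2.5  5.9 -5.5  2.7]
hub [540.2 117.3] box [-29.7  46. ]
tip [591.5 150.9] box [29.9 60.5]
row5 [612.8  84.3] box [27.8 -9.4]
btn [591.6 -17.3] box [-26.  -98.1]
yaw 0.3309440122924126 t [586.3  85. ] res [-2.6 -4.6  5.9 -3.3  1.8  4.9 -5.2  3. ]
hub [547.7 113.9] box [-27.1  39.9]
tip [587.6 156.7] box [24.5 67.4]
row5 [610.4  84.9] box [22.8 -7.9]
btn [580.  -19.5] box [-39.9 -96.7]
(array([589.7, -23.4,  76. ]), np.float64(0.4936747470712757))
```

```bash
cat >> h.py <<'E'
np.set_printoptions(precision=2,suppress=True)
AX=np.array([541.4,117.1]); BY=np.degrees(.335)
def lev(sel,r,off):  # tool xy and yaw beside the lever's left face; off = tool centre to lever midline
    d=np.radians(BY+75)-sel; u=np.array([np.cos(d),np.sin(d)]); n=np.array([-u[1],u[0]])
    return AX+r*u+off*n,np.degrees(d)
def shift(s,xy,z,yaw):
    M=R.from_euler("xyz",s["eef_rot"]).as_matrix(); d=np.array([*xy,z])-s["eef_pos"]
    return M.T@d/10,(np.degrees(s["eef_rot"][2])-yaw)/5
E
python3 - <<'E'
from h import *; from cell import manip
s=manip.read_state(); xy,y=lev(1.047,47,34); print(xy,y,shift(s,xy,150,y))
E
```

```text
[561.16 171.64] 34.205404986685394 (array([ 58.19, -47.36,   4.04]), np.float64(-1.9502356564960899))
```

```bash
python3 -m creep '[[-1,[58.2,-47.4,0],-2],[-1,[58.2,-47.4,0],-2],[-1,[58.2,-47.4,0],-2],[-1,[58.2,-47.4,0],-2],[-1,[58.2,-47.4,0],-2],[-1,[58.2,-47.4,0],-2],[-1,[58.2,-47.4,0],-2],[-1,[58.2,-47.4,0],-2],[-1,[58.2,-47.4,0],-2],[-1,[58.2,-47.4,0],-2],[-1,[58.2,-47.4,0],-2],[-1,[58.2,-47.4,0],-2]]'
python3 - <<'E'
from h import *; from cell import manip
s=manip.read_state(); xy,y=lev(1.047,47,34); print(s["clock"],s["eef_pos"],s["finger_gap"],s["joints"],shift(s,xy,110,y))
E
```

```text
clock: 1.3
eef_pos: [494.7, 39.0, 190.3]
eef_rot: [3.142, 0.0, 0.601]
wrist_force: [0.1, -1.0, 1.0]
finger_gap: 1.8
finger_force: 0.0
1.3 [494.74  39.   190.27] 1.7801467715221857 [ 0.    0.18  1.67 -0.    1.29  0.97] (array([12.98, -7.18,  8.03]), np.float64(0.05141447589012813))
```

```bash
python3 -m creep '[[-1,[13,-7.2,0],0],[-1,[13,-7.2,0],0],[-1,[13,-7.2,0],0],[-1,[13,-7.2,4],0],[-1,[13,-7.2,6],0],[-1,[13,-7.2,6],0],[-1,[13,-7.2,6],0]]'
python3 - <<'E'
from h import *; from cell import manip; import cv2
s=manip.read_state(); xy,y=lev(1.047,47,34); print(s["clock"],s["eef_pos"],s["finger_gap"],shift(s,xy,85,y))
f=lambda i,k:cv2.convertScaleAbs(cv2.resize(i,None,fx=k,fy=k,interpolation=cv2.INTER_CUBIC),alpha=1.5)
a=manip.camera("side")[60:210,160:340,::-1]; b=manip.camera("wrist")[:,:,::-1]
p=np.zeros((600,800,3),np.uint8); A=f(a,2.2); p[:A.shape[0],:A.shape[1]]=A; B=f(b,.78); p[-B.shape[0]:,-B.shape[1]:]=f(b,.78)
cv2.imwrite("pics/p1.png",p)
E
```

```text
clock: 2.0
eef_pos: [560.9, 169.7, 131.0]
eef_rot: [3.142, -0.0, 0.601]
wrist_force: [-0.5, -0.1, -0.8]
finger_gap: 0.5
finger_force: 0.0
2.0 [560.95 169.68 130.99] 0.4951914472045829 (array([ 0.13, -0.15,  4.6 ]), np.float64(0.04777268089203801))
```

View pics/p1.png

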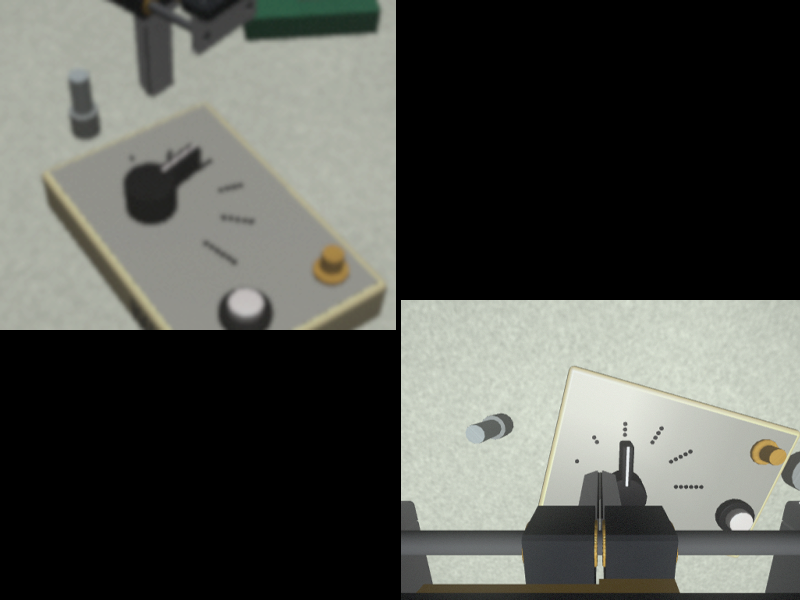

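The wrist view has the lever vertical at about (627,460), pointing at the three dots (625,428). The closed fingers stand to its left, at about (600,480), aligned with it, and the plug is clear at (490,430). The lever is therefore in position 3 and needs two clicks. Next I descend beside the lever.

```bash
python3 -m creep '[[-1,[0.1,0,1.5],0],[-1,[0.1,0,3],0],[-1,[0.1,0,4],0],[-1,[0.1,0,4.6],0],[-1,[0.1,0,4.6],0],[-1,[0.1,0,4.6],0]]'
python3 - <<'E'
from h import *; from cell import manip; import cv2
s=manip.read_state(); print(s["eef_pos"],s["wrist_force"])
for sel in np.arange(1.047,2.1,.0873):
    xy,y=lev(sel,47,19.5); print(round(sel,2),*shift(s,xy,85,y))
E
```

```text
clock: 2.7
eef_pos: [561.8, 170.3, 84.5]
eef_rot: [3.142, -0.0, 0.601]
wrist_force: [-0.1, 0.8, 0.3]
finger_gap: 0.5
finger_force: 0.0
[561.76 170.35  84.52] [-0.08  0.83  0.31]
1.05 [ 0.02  1.31 -0.05] 0.0494110069037248
1.13 [ 0.17  1.73 -0.05] 1.049795317202142
1.22 [ 0.28  2.16 -0.05] 2.050179627500558
1.31 [ 0.36  2.59 -0.05] 3.0505639377989753
1.4 [ 0.39  3.04 -0.05] 4.0509482480973915
1.48 [ 0.39  3.48 -0.05] 5.051332558395808
1.57 [ 0.35  3.92 -0.05] 6.051716868694225
1.66 [ 0.27  4.36 -0.05] 7.0521011789926416
1.75 [ 0.16  4.79 -0.05] 8.052485489291058
1.83 [ 0.    5.21 -0.05] 9.052869799589475
1.92 [-0.19  5.61 -0.05] 10.053254109887892
2.01 [-0.41  5.99 -0.05] 11.053638420186306
2.09 [-0.67  6.35 -0.05] 12.054022730484721
```

```bash
python3 -m creep '[[-1,[0,0.7,0],0],[-1,[0,1.3,0],0],[-1,[0.1,1.5,0],0.5],[-1,[0.2,1.7,0],1],[-1,[0.2,1.9,0],1.5],[-1,[0.3,2.2,0],2],[-1,[0.3,2.4,0],2.5],[-1,[0.4,2.6,0],3],[-1,[0.4,2.8,0],3.5],[-1,[0.4,3.0,0],4],[-1,[0.4,3.0,0],4]]'
cat > look.py <<'E'
from h import *; from cell import manip; import cv2,sys
s=manip.read_state(); print(s["clock"],s["eef_pos"],s["wrist_force"],s["joints"][5])
for n in range(1,10):
    pass
f=lambda i,k:cv2.convertScaleAbs(cv2.resize(i,None,fx=k,fy=k,interpolation=cv2.INTER_CUBIC),alpha=1.5)
a=manip.camera("side")[100:250,170:340,::-1]; p=manip.camera_params("wrist"); b=manip.camera("wrist")[:,:,::-1]
cv2.imwrite("pics/"+sys.argv[1]+"w.png",b)
A=f(a,2.3); B=f(b,.78)
P=np.zeros((400,800,3),np.uint8); P[:A.shape[0],:A.shape[1]]=A; P[:B.shape[0],-B.shape[1]:]=B
cv2.imwrite("pics/"+sys.argv[1]+".png",P)
E
sed -i '/^for n/,+1d' look.py; python3 look.py p2
```

```text
clock: 3.8
eef_pos: [582.3, 147.3, 84.6]
eef_rot: [3.141, -0.0, 0.251]
wrist_force: [0.0, 0.4, -0.3]
finger_gap: 0.6
finger_force: 0.0
3.8 [582.32 147.26  84.6 ] [ 0.04  0.36 -0.27] 1.5066089739229205
```

View pics/p2.png

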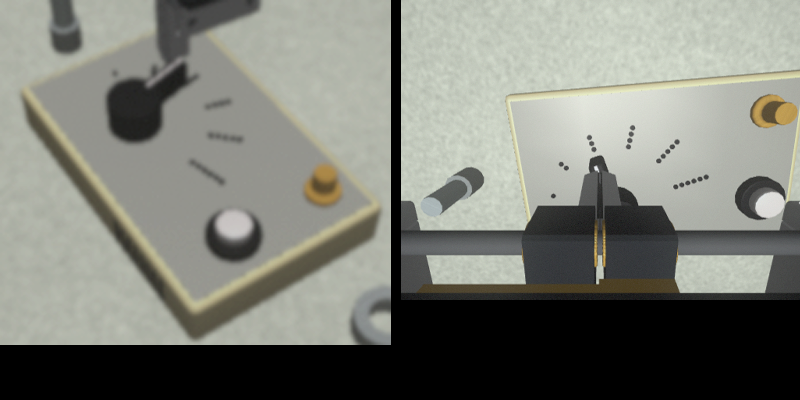

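The lever still points at the three dots: its tip is at (183,62) on the left and (598,163) in the wrist view. There is no force either, so I'll check the finger's position against the image before pushing on.

Run:
```python
from h import *; from cell import manip; import cv2
s=manip.read_state(); S=manip.camera_params("side"); C=manip.camera_params("scene"); W=manip.camera_params("wrist")
im={n:manip.camera(n)[:,:,::-1].copy() for n in("side","scene","wrist")}
x=s["eef_pos"]; tip=x-[0,0,14]; ax=[*AX,90]
pts={"tip":(tip,(0,0,255)),"ax":(ax,(0,255,0))}
for i,sel in enumerate((1.047,1.4)):
    d=np.radians(BY+75)-sel; pts[i]=([*(AX+62*np.array([np.cos(d),np.sin(d)])),90],(255,i*255,0))
out=[]
for n,P,(cx,cy),w in(("side",S,(245,140),40),("scene",C,(300,180),40),("wrist",W,None,60)):
    k=400//w*1.0/2
    if cx is None: pass
    if n=="wrist": cx,cy=proj(W,tip)
    x0,y0=int(cx-w),int(cy-w); g=cv2.copyMakeBorder(im[n],100,100,100,100,cv2.BORDER_CONSTANT)[y0+100:y0+100+2*w,x0+100:x0+100+2*w]
    sc=400/(2*w); g=cv2.convertScaleAbs(cv2.resize(g,(400,400),interpolation=cv2.INTER_CUBIC),alpha=1.8)
    for key,(X,col) in pts.items():
        u=proj(P,X); print(n,key,u); cv2.circle(g,tuple(int(v) for v in ((u-[x0,y0]+.5)*sc)),4,col,2)
    out.append(g)
cv2.imwrite("pics/p3.png",cv2.resize(np.hstack(out),(800,267)))
```

```text
side tip [245.14 135.03]
side ax [228.27 142.09]
side 0 [249.56 125.66]
side 1 [256.27 131.58]
scene tip [303.15 186.56]
scene ax [281.87 173.69]
scene 0 [308.38 180.8 ]
scene 1 [302.95 185.19]Traceback (most recent call last):
  File "<stdin>", line 9, in <module>
TypeError: cannot unpack non-iterable NoneType object
```

Run:
```python
from h import *; from cell import manip; import cv2
s=manip.read_state(); print(s["wrist_force"],s["moment"]); S=manip.camera_params("side"); C=manip.camera_params("scene"); W=manip.camera_params("wrist")
im={n:manip.camera(n)[:,:,::-1].copy() for n in("side","scene","wrist")}
x=s["eef_pos"]; tip=x-[0,0,14]
pts=[(tip,(0,0,255)),([*AX,90],(0,255,0))]
for i,sel in enumerate((1.047,1.571)):
    d=np.radians(BY+75)-sel; pts.append(([*(AX+62*np.array([np.cos(d),np.sin(d)])),90],(255,i*255,0)))
out=[]
for n,P,w in(("side",S,40),("scene",C,40),("wrist",W,80)):
    x0,y0=(int(v-w) for v in proj(P,tip)); g=cv2.copyMakeBorder(im[n],100,100,100,100,cv2.BORDER_CONSTANT)[y0+100:y0+100+2*w,x0+100:x0+100+2*w]
    sc=200/w; g=cv2.convertScaleAbs(cv2.resize(g,(400,400),interpolation=cv2.INTER_CUBIC),alpha=1.8)
    for X,col in pts:
        u=proj(P,X); cv2.circle(g,tuple(int(v) for v in ((u-[x0,y0]+.5)*sc)),4,col,2)
    out.append(g)
cv2.imwrite("pics/p3.png",cv2.resize(np.hstack(out),(800,267)))
```

```text
[-1.17 -0.67  0.45] [ 0.01  0.02 -0.04]
```

View pics/p3.png

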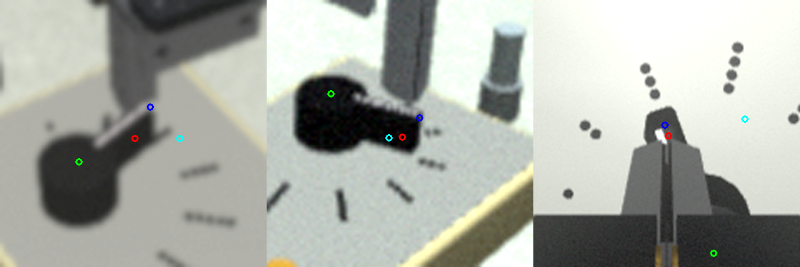

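The finger's lower end shows above the lever in both fixed views, at about (132,115) left and (405,102) middle. The red computed tip lies lower than that. I'll compute the tip height actually seen.

Run:
```python
from h import *; from cell import manip
S=manip.camera_params("side"); C=manip.camera_params("scene")
for z in(90,100,117,125,131): print(z,proj(S,[561,169.7,z]),"seen 229,103")
k=1.5*80/400
s0=np.array([245-40,135-40]);c0=np.array([303-40,186-40])
print(s0+k*np.array([132,115]),c0+k*np.array([405-267,102]))
for z in(70.6,80,90,100,110): print(z,proj(S,[582.3,147.3,z]),proj(C,[582.3,147.3,z]))
print(tri(S,s0+k*np.array([132,115]),C,c0+k*np.array([405-267,102])))
```

```text
90 [232.33 122.46] seen 229,103
100 [232.11 118.75] seen 229,103
117 [231.73 112.3 ] seen 229,103
125 [231.55 109.18] seen 229,103
131 [231.41 106.82] seen 229,103
[244.6 129.5] [304.4 176.6]
70.6 [245.28 135.06] [303.11 186.6 ]
80 [245.19 131.71] [303.45 182.97]
90 [245.09 128.09] [303.81 179.05]
100 [244.99 124.39] [304.18 175.07]
110 [244.89 120.63] [304.56 171.03]
(array([580.52, 147.04,  91.82]), np.float64(7.442659163586607))
```

The fingertips look to be about 8 mm above the TCP height, not 14 mm below it, so the finger passed over the lever. I'll back off to the lever's side and measure the tip by differencing against the first pictures.

```bash
python3 -m creep '[[-1,[0,0,-1.5],0],[-1,[0,0,-1.5],0],[-1,[-1,-2,-1.5],-2],[-1,[-1.3,-2.8,-1.5],-4],[-1,[-1.3,-2.8,-1.5],-4],[-1,[-1.3,-2.8,-1.5],-4],[-1,[-1.3,-2.8,-1.5],-4]]'
python3 - <<'E'
from h import *; from cell import manip; import cv2
s=manip.read_state(); xy,y=lev(1.047,47,34); x=s["eef_pos"]; print(x,shift(s,xy,x[2],y))
for n in("side","scene"):
    P=manip.camera_params(n); a=manip.camera(n)[:,:,::-1]; b=cv2.imread(f"pics/{n}0.png")
    d=cv2.absdiff(cv2.GaussianBlur(a,(3,3),0),cv2.GaussianBlur(b,(3,3),0)).max(2)
    u0=int(proj(P,x)[0]); 
    for r in range(int(proj(P,x-[0,0,30])[1])+8,int(proj(P,x+[0,0,40])[1]),-2):
        c=np.flatnonzero(d[r,u0-20:u0+20]>25); 
        if len(c): print(n,r,u0-20+c.min(),u0-20+c.max(),len(c))
    for z in(-20,-14,0,10,20): print(z,proj(P,x+[0,0,z]))
    cv2.imwrite(f"pics/{n}1.png",a)
E
```

```text
clock: 4.9
eef_pos: [562.5, 171.7, 99.6]
eef_rot: [3.141, -0.0, 0.599]
wrist_force: [-0.3, 0.3, -0.4]
finger_gap: 0.4
finger_force: 0.0
[562.49 171.67  99.62] (array([-0.11, -0.07, -0.  ]), np.float64(0.027042909823552463))
side 115 229 231 3
side 113 227 235 9
side 111 226 237 12
side 109 225 239 15
side 107 224 239 16
side 105 224 239 16
side 103 224 239 16
-20 [233.05 125.46]
-14 [232.93 123.29]
0 [232.63 118.13]
10 [232.42 114.36]
20 [232.2  110.51]
scene 163 307 312 6
scene 161 303 313 11
scene 159 303 314 12
scene 157 303 314 12
scene 155 303 315 13
scene 153 303 315 13
-20 [307.53 176.1 ]
-14 [307.76 173.8 ]
0 [308.3  168.35]
10 [308.69 164.38]
20 [309.1  160.36]
```

The tip bottom is at about TCP +14 mm, measured in both views. I'll lower to TCP z≈61, which puts the tips at about 75: below the lever top at 90 and clear of the panel at 55.

```bash
python3 -m creep '[[-1,[-0.1,-0.1,1],0],[-1,[-0.1,-0.1,2],0],[-1,[-0.1,-0.1,2.6],0],[-1,[-0.1,-0.1,3],0],[-1,[-0.1,-0.1,3.3],0],[-1,[-0.1,-0.1,3.6],0],[-1,[-0.1,-0.1,3.9],0],[-1,[-0.1,-0.1,3.9],0]]'
python3 - <<'E'
from h import *; from cell import manip; import cv2
s=manip.read_state(); x=s["eef_pos"]; print(x,s["wrist_force"])
for sel in np.arange(1.047,2.1,.0873):
    xy,y=lev(sel,47,19.5); print(round(sel,2),*shift(s,xy,61,y))
for n in("side","scene"):
    P=manip.camera_params(n); a=manip.camera(n)[:,:,::-1]; b=cv2.imread(f"pics/{n}0.png")
    d=cv2.absdiff(cv2.GaussianBlur(a,(3,3),0),cv2.GaussianBlur(b,(3,3),0)).max(2)
    u0=int(proj(P,x)[0]); rr=[r for r in range(90,200) if (d[r,u0-10:u0+10]>25).sum()>=3]
    print(n,rr and max(rr),[proj(P,x+[0,0,z])[1] for z in(0,10,14,20)])
E
```

```text
clock: 5.8
eef_pos: [560.8, 171.9, 60.0]
eef_rot: [-3.141, 0.0, 0.601]
wrist_force: [0.7, 0.7, -0.1]
finger_gap: 0.4
finger_force: 0.0
[560.79 171.94  60.01] [ 0.66  0.71 -0.14]
1.05 [ 0.01  1.5  -0.1 ] 0.04976481305957918
1.13 [ 0.16  1.91 -0.1 ] 1.0501491233579963
1.22 [ 0.27  2.34 -0.1 ] 2.0505334336564127
1.31 [ 0.35  2.78 -0.1 ] 3.0509177439548294
1.4 [ 0.38  3.22 -0.1 ] 4.051302054253246
1.48 [ 0.38  3.67 -0.1 ] 5.051686364551662
1.57 [ 0.34  4.11 -0.1 ] 6.052070674850079
1.66 [ 0.26  4.55 -0.1 ] 7.052454985148496
1.75 [ 0.15  4.97 -0.1 ] 8.052839295446912
1.83 [-0.01  5.39 -0.1 ] 9.053223605745329
1.92 [-0.2   5.79 -0.1 ] 10.053607916043745
2.01 [-0.42  6.18 -0.1 ] 11.05399222634216
2.09 [-0.68  6.54 -0.1 ] 12.054376536640577
side 129 [np.float64(132.44837001226705), np.float64(128.94413016783216), np.float64(127.52439128391472), np.float64(125.37509376894562)]
scene 178 [np.float64(183.10390451138716), np.float64(179.36634273954425), np.float64(177.85606197764312), np.float64(175.57405572937898)]
```

```bash
python3 -m creep '[[-1,[0,0.7,0],0],[-1,[0,1.2,0],0],[-1,[0,1.5,0],0],[-1,[0.1,1.7,0],0.5],[-1,[0.2,1.9,0],1],[-1,[0.2,2.1,0],1.5],[-1,[0.2,2.1,0],1.5]]'; python3 -m creep '[[-1,[0,0.2,0],0.5],[-1,[0.1,0.4,0],1],[-1,[0.1,0.6,0],1.5],[-1,[0.1,0.6,0],1.5]]';  python3 -m creep '[[-1,[0,0.2,0],0.5],[-1,[0,0.4,0],1],[-1,[0,0.4,0],1]]';python3 look.py p4
```

```text
clock: 6.6
eef_pos: [574.7, 155.5, 60.4]
eef_rot: [3.142, -0.0, 0.469]
wrist_force: [-0.7, -0.3, 0.6]
finger_gap: 0.3
finger_force: 0.2
clock: 7.0
eef_pos: [578.1, 150.5, 60.3]
eef_rot: [3.141, 0.0, 0.34]
wrist_force: [0.6, -0.4, 0.3]
finger_gap: 0.5
finger_force: 0.0
clock: 7.3
eef_pos: [579.4, 146.9, 60.3]
eef_rot: [3.141, 0.0, 0.253]
wrist_force: [-0.1, -0.3, 0.5]
finger_gap: 0.1
finger_force: 0.0
7.3 [579.38 146.91  60.33] [-0.06 -0.27  0.53] 1.5046808599973445
```

View pics/p4.png

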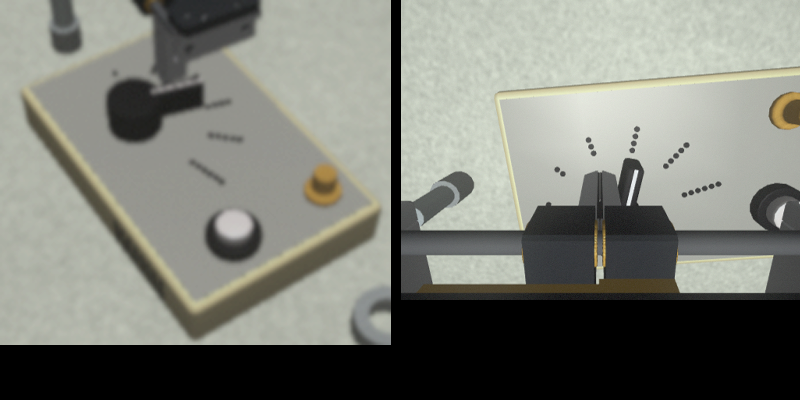

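The lever snapped to the fourth position. In the wrist view its tip (632,163) points at the four dots (635,140), and the finger is free again. One more click.

Run:
```python
from h import *; from cell import manip
s=manip.read_state()
for sel in np.arange(1.396,2.0,.0873):
    xy,y=lev(sel,47,19.5); print(round(sel,2),*shift(s,xy,60,y))
```

```text
1.4 [0.29 0.03 0.03] 0.07652808663886859
1.48 [0.44 0.45 0.03] 1.0769123969372854
1.57 [0.55 0.88 0.03] 2.077296707235702
1.66 [0.62 1.32 0.03] 3.0776810175341183
1.75 [0.66 1.76 0.03] 4.078065327832535
1.83 [0.66 2.2  0.03] 5.078449638130952
1.92 [0.61 2.65 0.03] 6.078833948429368
```

```bash
python3 -m creep '[[-1,[0.2,0.2,0],0.5],[-1,[0.4,0.5,0],1],[-1,[0.5,0.9,0],2],[-1,[0.5,1.1,0],2.5],[-1,[0.6,1.3,0],3],[-1,[0.6,1.5,0],3.5],[-1,[0.6,1.7,0],4],[-1,[0.6,1.9,0],4.5],[-1,[0.6,2.1,0],5],[-1,[0.6,2.3,0],5.4],[-1,[0.6,2.5,0],5.8],[-1,[0.6,2.5,0],5.8]]'; python3 look.py p5
```

```text
clock: 8.6
eef_pos: [591.4, 124.3, 60.3]
eef_rot: [3.142, 0.0, -0.253]
wrist_force: [-0.2, 0.1, 0.2]
finger_gap: 0.6
finger_force: 0.0
8.6 [591.43 124.33  60.34] [-0.16  0.14  0.2 ] 1.970321500396651
```

View pics/p5.png

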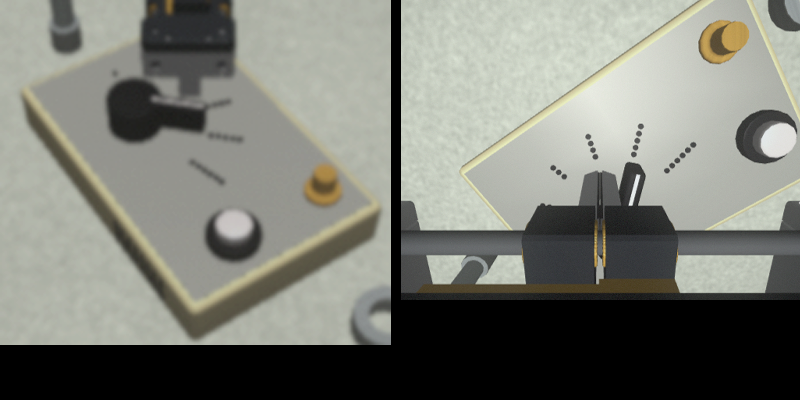

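The lever is in the fifth position. In the wrist view it points at the five-dot row (637,140), between the rows of four (592,147) and six (681,157). Now I retreat sideways and up, then move over the button.

```bash
python3 -m creep '[[-1,[0,-0.8,0],0],[-1,[0,-1.5,0],0],[-1,[0,-1.5,-3],0],[-1,[0,-1.5,-6],0],[-1,[0,-1.5,-6],0],[-1,[0,-1.5,-6],0]]'
python3 - <<'E'
from h import *; from cell import manip
s=manip.read_state(); c,n=np.cos(.335),np.sin(.335)
b=np.array([584.7,84.5])+[-30*c+105*n,-30*n-105*c]; print(b,s["eef_pos"],shift(s,(590.2,-24),s["eef_pos"][2],np.degrees(s["eef_rot"][2])))
E
```

```text
clock: 9.3
eef_pos: [595.3, 139.5, 120.5]
eef_rot: [-3.141, -0.001, -0.253]
wrist_force: [0.5, -0.9, -0.8]
finger_gap: 0.2
finger_force: 0.0
[590.89 -24.53] [595.31 139.5  120.48] (array([ 3.6 , 15.96, -0.  ]), np.float64(0.0))
```

```bash
python3 -m creep '[[-1,[3.6,16,0],0],[-1,[3.6,16,0],0],[-1,[3.6,16,0],0],[-1,[3.6,16,0],0],[-1,[3.6,16,0],0],[-1,[3.6,16,1.5],0],[-1,[3.6,16,3],0],[-1,[3.6,16,4],0],[-1,[3.6,16,4.6],0],[-1,[3.6,16,4.6],0],[-1,[3.6,16,4.6],0]]'
python3 - <<'E'
from h import *; from cell import manip; import cv2
s=manip.read_state(); print(s["eef_pos"],s["wrist_force"],shift(s,(590.2,-24),62,np.degrees(s["eef_rot"][2])))
ims=[]
for n,(x0,y0) in(("side",(220,90)),("scene",(190,130))):
    a=manip.camera(n)[y0:y0+130,x0:x0+130,::-1]; ims.append(cv2.convertScaleAbs(cv2.resize(a,(400,400),interpolation=cv2.INTER_CUBIC),alpha=1.6))
cv2.imwrite("pics/p6.png",np.hstack(ims))
E
```

```text
clock: 10.4
eef_pos: [590.0, -24.8, 74.5]
eef_rot: [-3.142, -0.0, -0.254]
wrist_force: [0.0, -0.5, 0.4]
finger_gap: 0.4
finger_force: 0.0
[590.03 -24.75  74.52] [ 0.01 -0.48  0.42] (array([-0.  , -0.08,  1.25]), np.float64(0.0))
```

View pics/p6.png

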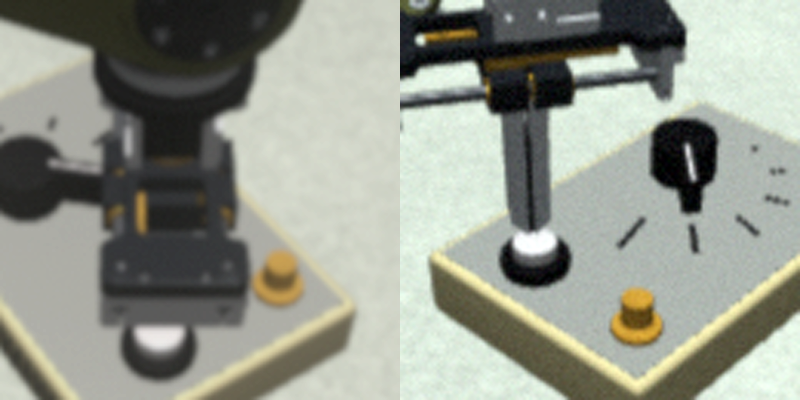

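In the scene view (right) the fingertips (532,228) are centred just over the white button (535,242), and the lever points at the five dots (693,238). I'll press down slowly, watching the force.

```bash
python3 -m creep '[[-1,[0,0,0.5],0],[-1,[0,0,0.9],0],[-1,[0,0,1.1],0],[-1,[0,0,1.1],0]]' | grep -E 'pos|wrist'; for i in 1 ; do python3 -m creep '[[-1,[0,0,0.1],0],[-1,[0,0,0.2],0],[-1,[0,0,0.2],0]]'| grep -E 'pos|wrist'; done;  python3 -m creep '[[-1,[0,0,0.1],0],[-1,[0,0,0.2],0],[-1,[0,0,0.2],0]]'| grep -E 'pos|wrist'
```

```text
eef_pos: [589.6, -25.0, 62.9]
wrist_force: [0.1, 0.2, 0.6]
eef_pos: [590.0, -25.0, 61.5]
wrist_force: [-0.6, -0.2, 1.4]
eef_pos: [590.0, -25.0, 59.4]
wrist_force: [-0.4, 0.2, 3.0]
```

```bash
python3 -m creep '[[-1,[0,0,0.1],0],[-1,[0,0,0.2],0],[-1,[0,0,0.2],0]]'| grep -E 'pos|wrist'; python3 -m creep '[[-1,[0,0,0.1],0],[-1,[0,0,0.1],0]]'| grep -E 'pos|wrist'
```

```text
eef_pos: [589.9, -25.0, 57.4]
wrist_force: [-0.6, -0.2, 4.8]
eef_pos: [590.0, -25.0, 56.4]
wrist_force: [-0.3, -0.4, 4.8]
```

```bash
python3 -m creep '[[-1,[0,0,0.1],0],[-1,[0,0,0.1],0]]'| grep -E 'pos|wrist'
python3 - <<'E'
from cell import manip
print(manip.read_state()["wrist_force"])
E
```

```text
eef_pos: [590.1, -25.0, 56.1]
wrist_force: [-2.6, -0.8, 11.4]
[-2.60881968 -0.82006035 11.4378113 ]
```

The force rose sharply, to 11 N, against the stop, so the button is fully down. Releasing and clearing.

```bash
python3 -m creep '[[-1,[0,0,-0.4],0],[-1,[0,0,-1],0],[-1,[0,0,-3],0],[-1,[0,0,-6],0],[-1,[0,0,-10],0],[-1,[0,0,-14],0],[-1,[-8,0,-14],0],[-1,[-12,0,-14],0],[-1,[-12,0,-14],0],[-1,[-12,0,-14],0]]'
python3 - <<'E'
from h import *; from cell import manip; import cv2
ims=[]
for n,(x0,y0) in(("side",(160,90)),("scene",(190,130))):
    a=manip.camera(n)[y0:y0+170,x0:x0+190,::-1]; ims.append(cv2.convertScaleAbs(cv2.resize(a,(400,358),interpolation=cv2.INTER_CUBIC),alpha=1.6))
cv2.imwrite("pics/p7.png",np.hstack(ims))
E
```

```text
clock: 13.2
eef_pos: [471.8, 5.8, 195.8]
eef_rot: [-3.141, -0.0, -0.253]
wrist_force: [-0.2, 0.2, 0.4]
finger_gap: 0.6
finger_force: 0.0
```

View pics/p7.png

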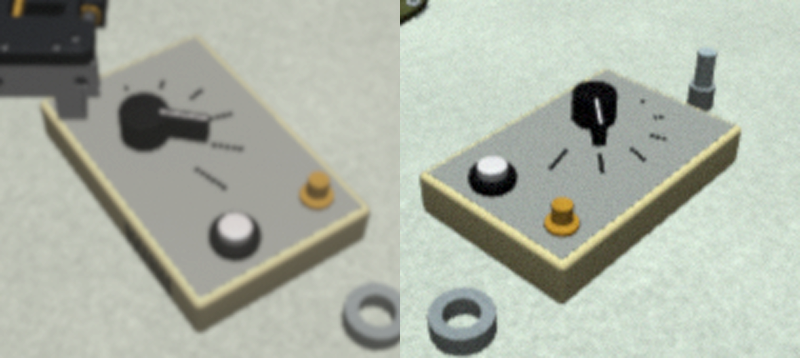

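The lever points at the five dots: (228,147) in the side view and (601,163) in the scene view. The button is up again at (235,228), and the bushing, ring, plug and box are where they were.

```bash
python3 -c "
from cell import manip
print(manip.sign_off())"
```

```text
the job is handed in; nothing more can be done
None
```

The lens selector was pushed two clicks clockwise, from the third position to the fifth. The button was then pressed fully down and came up again, nothing else was disturbed, and the job was handed in at about 13 s.

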